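Load a film magazine into the scanner cradle and latch it

ROBOT

A 6-joint arm with a two-finger parallel gripper is mounted at the origin on the work surface. World frame = base frame: x ahead of the robot, y to its left, z up, the work surface at z = 0. Lengths are in mm, angles in rad, forces in N, time in s.
With the tool pointing down it reaches from about 350 to 875 mm from the base axis. Payload 4.2 kg.
Tool frame: the origin (TCP) lies between the finger pads, 19 mm behind the fingertips; this is the grasp point; z points along the fingers, y is the line along which they close (so a half turn about z gives the same grasp; the last joint's range is limited). The gripper opens to 85 mm and grips with 20 to 120 N. Pads are 22 mm wide; open, the fingers measure 114 mm over their backs; the gripper's body (76 mm by 85 mm) begins 54 mm behind the grasp point. The pads swing forward as they close: fully open they stand 13 mm farther back than shut.
Start: joints at [1.483, 0.385, 0.008, 0, -1.194, -0.259], TCP at [212.398, 587.781, 250.012] pointing down, gripper open.
Joint ranges: [-3.14, 3.14], [-1.21, 2.06], [-1.07, 1.41], [-3.16, 2.05], [-2.99, -0.16], [-3.1, 3.1]. Speed limits (rad/s): [2.79, 2.79, 3.14, 3.14, 3.14, 3.14].

INTERFACE

Orientations are given as a unit quaternion [x, y, z, w].
In Python, from bench import arm gives the robot as it stands. The module is installed in compiled form; this text tells all that it offers.
- The arm moves only by the tool drive_tool, never from a script. Its argument "targets" is a list of rows, each a list of 5 numbers: the closure, from -1 (fully open) to 1 (shut), then the shift along the tool's x, y, z in mm, then the turn about the tool's z in degrees. In form: [[grip, tx, ty, tz, roll], ...]. A call has 1 to 12 rows; each row is the pose to reach, as a shift and turn from the pose commanded when the call began, along the tool's axes at that moment; what a row does not reach only later rows make up. A row lasts 1/10 s, in which the tool goes at most 50 mm and 8.59 degrees, less where a joint would pass 70% of its speed; a pose out of reach is approached as far as the arm can. A call with a gripper value outside its range is refused whole. The fingers move at their own pace and stop on an object; the grip force is fixed at half the most. Time passes only in rows, so rows that repeat a pose let the fingers close. It gives the time, the measured TCP pose, the force, the opening and the grip force at its end, in the units of the state.
- arm.read_state(): the state, without advancing time (a new reading comes with each control period).
- arm.get_image(name): name is "side" or "top"; returns the picture (400x640x3 uint8, blue, green, red); there is no depth.
- arm.camera_params(name): a dict with "fov_y" (degrees; the focal length in pixels is half the picture's height over the tangent of half this angle, whatever the lens; pixels are square), "cx", "cy" (the principal point, pixels), "rvec" (rotation vector, rad) and "tvec" (3), from world to camera coordinates, as OpenCV has them. Camera axes: x right, y down, z forward; pixel columns grow to the right and rows downward; lengths in mm; the calibration is good to about 2 mm. A picture is of the moment at which its call begins. camera_params takes no time and is no camera call.
- arm.job_done(): hands the job in; it is judged then, once.
The state is a dict: "clock": time; "joints": joint angles; "joint_vel": joint speeds; "joint_efforts": joint torques, N m; "position": TCP position; "ee_rot": TCP orientation; "contact_force": force on the tool from outside, world axes, zero at the start; "wrist_torque": the same for the moment, N m; "gripper_width": finger opening in mm; "grasp_force": force on a finger pad.
Only numpy, scipy, OpenCV 4.12 (cv2) and the standard library are available. Lean on these libraries where they do the work, as an engineer would, in place of code of your own. Each camera call takes 0.05 s, during which the arm holds its last target. There are 200 camera calls.

TASK

Pick up the yellow film magazine by its black rib, set it gently down (no dropping) into the shaped pocket of the loading cradle so that it sits flat and square, nose in the narrow end, and let go. Then slide the red latch fully home over its nose. Leave the blue magazine and the other things on the table alone.

Things in the scene. Friction and masses are not known exactly. Their poses are not given: they have to be found in the camera images.
- magazine: Yellow film magazine lying flat, 26 mm thick: main body x -62 to 28 mm, 64 wide; nose x 28 to 62, 36 wide, white patch on top. Black grip rib on top: x -40 to 24, 24 wide (y), from 26 to 58 mm above the underside; grasp it across y with the TCP about 50 mm above the underside. 0.25 to 0.5 kg. Origin: underside, mid length, on the centre line; x towards the nose, z up.
- pocket (a point): Centre of the pocket floor, 12 mm above the table. The pocket is the outline of the magazine with 2 mm play all round: x -64 to 30 mm, y +-34, then a narrow end y +-20 to x = 64; walls 16 mm deep with a 4 mm chamfered mouth. x points to the narrow end, z up. Seated, the origin and axes of the magazine coincide with these.
- cradle: Loading cradle, grey walls on an aluminium base plate 190 x 126 mm, fixed to the table; walls reach 28 mm above the table (outline 168 x 108). On the +y side of its narrow end stands the latch guide, 40 mm wide, out to y = 112, 39 tall. Origin under its centre, straight below the pocket point; same axes.
- latch (a joint): Sliding latch, m: 0 = open, 0.042 = fully home (steel tongue over the nose). Moves along the -y axis of the pocket, needs about 2 N, stays where left. The tongue, 24 mm wide and 8 thick, passes 2 mm above a seated magazine (underside 40 mm above the table) and cannot close over one that is not fully down.
- latch_grip (a point): Centre of the top of the red upright grip of the latch; moves with it. The grip is 20 mm along the x of the pocket, 26 along its y, and stands from 48 to 86 mm above the table. At latch = 0 it is at pocket x = 45, y = 80 mm.
- spare_magazine: Blue film magazine of the same shape and size as the yellow one; to be left alone. Origin and axes as for the yellow one.
- stamp: Bystander: wooden rubber stamp, 44 mm wide, 83 tall, upright; origin at its foot.
- ink_jar: Bystander: amber jar, 56 mm wide, 75 tall; origin at its foot.
- mug: Bystander: white mug, 80 mm wide, 90 tall; origin at its foot.
- tape_roll: Bystander: lying tape roll, 90 mm across, 30 tall; origin underside centre.
- stapler: Bystander: grey and black stapler, 130 x 34 mm, 48 tall; origin underside centre.
- magnifier: Bystander: magnifying glass lying flat, 165 mm long with its handle, 13 thick; origin under the lens centre.

How it is judged (in metres and radians):
On the way, in this order (a step that is already met when the one before it is completed fails the run):
1. the yellow magazine lies fully down in the pocket, flat and square, and is let go, with the latch still open (less than 15 mm of its travel) (horizontal distance between magazine and pocket below 0.004 m and z of magazine in the frame of pocket below 0.002 m and angle between the x axis of magazine and the x axis of pocket, either way round below 0.05 rad and angle between magazine's own z axis and vertical below 0.03 rad and contact force between the fingers and magazine below 0.1 N and value of joint latch below 0.015 m), for 0.2 s.
2. the latch is slid home (at least 37 of 42 mm) over the seated magazine (horizontal distance between magazine and pocket below 0.004 m and z of magazine in the frame of pocket below 0.002 m and angle between the x axis of magazine and the x axis of pocket, either way round below 0.05 rad and angle between magazine's own z axis and vertical below 0.03 rad and value of joint latch above 0.037 m), for 0.2 s.
At the end, for the whole second after the job is handed in: The yellow magazine rests fully home in the pocket (origin within 4 mm sideways and less than 2 mm above the pocket floor, within 0.05 rad of square, tilt under 0.03 rad), nose in the narrow end; the latch is at least 37 mm of 42 mm closed over it; all is at rest and the gripper touches nothing (all of step 2 and linear speed of magazine below 0.02 m/s and angular speed of magazine below 0.1 rad/s and contact force between the fingers and anything else below 0.1 N).
It fails at once if the yellow magazine is dropped (moves faster than 0.4 m/s while the fingers do not hold it: a fall of about 8 mm) (contact force between the fingers and magazine below 0.1 N and linear speed of magazine above 0.4 m/s).
It fails at once if the blue magazine or another bystander is moved by more than 25 mm (distance of any of spare_magazine, stamp, ink_jar, mug, tape_roll, stapler, magnifier from where it was at the start of the episode above 0.025 m).
It fails at once if the blue magazine or another bystander is knocked over (angle between any of spare_magazine, stamp, ink_jar, mug, tape_roll, stapler, magnifier's own z axis and vertical above 0.5 rad).
It also fails if it takes over 53 s, if anything falls off the work surface, if the arm or the gripper's body presses on something with over 40 N, if the wrist force passes 120 N, or if a joint passes its speed limit or range.

## Working session

There is one attempt and no reset: what is moved stays moved. The work goes in short steps, Python scripts to look and compute and a tool call to move; the robot and the scene stay as the last step left them, time stands still between calls to the robot, and variables do not carry over. Pictures are saved under pics/ and viewed, at most 10 in all, crops included, and the job is handed in when it is done.

Besides the shell and the picture viewer there is one more tool, called after ">>>" as a command line: name --pt "numbers of a row" for each row, then --argument value for the rest. drive_tool: Moves the arm, as the interface text tells. Its arguments: {"type":"object","properties":{"targets":{"type":"array","items":{"type":"array","items":{"type":"number"}}}},"required":["targets"]}

```bash
mkdir -p pics
python3 - <<'E'
from bench import arm
import cv2
for n in("top","side"):
    cv2.imwrite(f"pics/{n}0.png",arm.get_image(n)); print(n,arm.camera_params(n))
s=arm.read_state();print(s)
E
```

```text
top {'fov_y': 53.88174134795083, 'cx': 319.4286733419627, 'cy': 200.47125460605312, 'rvec': array([ 2.20235894, -2.13715367,  0.16881514]), 'tvec': array([ -75.34898598,  537.28203081, 1118.0616723 ])}
side {'fov_y': 55.731133629392474, 'cx': 311.97789311297674, 'cy': 205.03107710219209, 'rvec': array([ 2.36410887, -0.17338446,  0.06827948]), 'tvec': array([-565.57127463,   87.46615306,  982.02130992])}
{'clock': 0.1, 'joints': array([ 1.48261211e+00,  3.85494220e-01,  6.76790527e-03, -4.44734071e-04,
       -1.19398677e+00, -2.58552699e-01]), 'joint_vel': array([ 2.68405703e-03, -1.31056560e-03,  1.57942406e-03,  3.66067598e-03,
        4.97931904e-04, -7.53094708e-05]), 'joint_efforts': array([-2.86472632e-04, -3.93320346e+01,  1.88929474e+01,  4.19791639e+00,
       -2.60056055e-03,  3.23264445e-06]), 'position': array([212.23730633, 587.35128003, 249.02281296]), 'ee_rot': array([ 9.84994668e-01, -1.72581988e-01, -1.24398538e-04,  9.72488143e-04]), 'contact_force': array([-0.75715038,  0.59123949, -0.12185735]), 'wrist_torque': array([-0.01570302,  0.00732826,  0.02612065]), 'grasp_force': 0.0, 'gripper_width': 85.45932331395692}
```

View pics/top0.png

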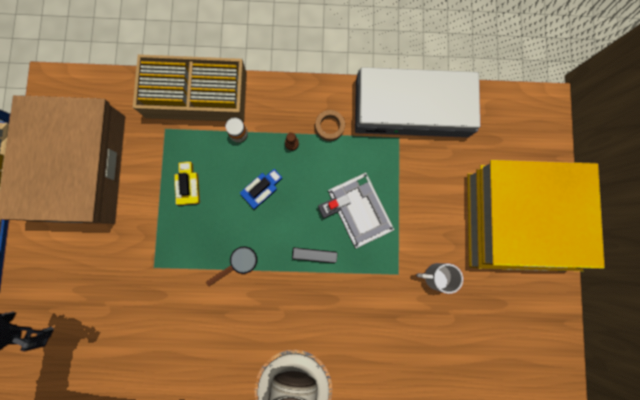

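View pics/side0.png

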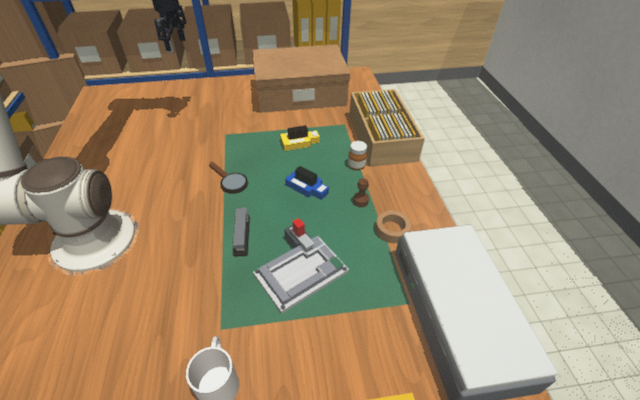

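The top view shows the yellow magazine at (186,185), nose up at (180,168), and the cradle at (362,210) with the red grip at (333,204). In the side view the magazine is at (300,137), the cradle at (300,270) and the red grip at (299,227). I'll enlarge these areas.

```bash
cat > h.py <<'E'
import cv2, numpy as np
from bench import arm
def cam(n):
    p=arm.camera_params(n); f=200/np.tan(np.radians(p["fov_y"])/2)
    K=np.array([[f,0,p["cx"]],[0,f,p["cy"]],[0,0,1]]); R=cv2.Rodrigues(p["rvec"])[0]
    return K,R,np.ravel(p["tvec"])
def ray(n,uv,z):
    K,R,t=cam(n); uv=np.atleast_2d(uv).astype(float)
    d=np.c_[uv,np.ones(len(uv))]@np.linalg.inv(K).T@R; c=-R.T@t
    return c+d*((z-c[2])/d[:,2])[:,None]
def proj(n,X):
    K,R,t=cam(n); q=(np.atleast_2d(X)@R.T+t)@K.T
    return q[:,:2]/q[:,2:]
E
python3 - <<'E'
from h import *
t=cv2.imread("pics/top0.png");s=cv2.imread("pics/side0.png")
c=lambda im,x,y,w,h,k:cv2.resize(im[y:y+h,x:x+w],None,fx=k,fy=k,interpolation=cv2.INTER_CUBIC)
a=c(t,310,165,100,85,4); b=c(t,165,155,50,60,5)
d=c(s,245,210,110,100,3.5);e=c(s,275,118,50,40,6)
o=np.zeros((700,760,3),np.uint8)
for im,x,y in((a,0,0),(b,410,0),(d,0,345),(e,400,345)):
    h,w=im.shape[:2]; h=min(h,700-y); o[y:y+h,x:x+w]=im[:h]
cv2.imwrite("pics/crop.png",o[:600])
for nm,im,roi in(("top",t,(165,155,50,60)),("side",s,(275,118,50,40)),("top",t,(315,190,30,30)),("side",s,(285,212,30,30))):
    x,y,w,h=roi;hsv=cv2.cvtColor(im[y:y+h,x:x+w],cv2.COLOR_BGR2HSV)
    H,S,V=cv2.split(hsv)
    for name,m in(("yel",(abs(H.astype(int)-27)<8)&(S>120)&(V>90)),("blk",(V<50)),("wht",(S<60)&(V>150)),("red",((H<8)|(H>172))&(S>150)&(V>90))):
        n,l,st,cc=cv2.connectedComponentsWithStats(m.astype(np.uint8))
        for i in range(1,n):
            if st[i,4]>12: print(nm,roi[:2],name,st[i]+[x,y,0,0,0],cc[i]+[x,y])
print(ray("top",[[186,185],[362,210],[293,385]],20))
E
```

```text
top (165, 155) yel [175 161  24  44 396] [188.16919192 186.96464646]
top (165, 155) yel [174 174   5   7  32] [175.96875 176.90625]
top (165, 155) blk [179 174  10  21 172] [183.65116279 184.12209302]
top (165, 155) wht [181 164   8   5  37] [184.24324324 165.94594595]
top (165, 155) wht [191 180   5  16  63] [193.3968254  187.19047619]
top (165, 155) wht [176 181   5  16  44] [177.09090909 189.61363636]
side (275, 118) yel [280 131  40  20 369] [298.31165312 141.16260163]
side (275, 118) blk [289 129  18  10  87] [297.68965517 133.79310345]
side (275, 118) wht [312 131   5   5  20] [313.95 133.1 ]
side (275, 118) wht [290 138  14   5  33] [296.75757576 140.24242424]
top (315, 190) wht [337 194   8  13  72] [341.05555556 199.97222222]
top (315, 190) wht [324 204   4   8  16] [325.3125 207.1875]
top (315, 190) wht [339 211   6   9  22] [341.27272727 215.31818182]
top (315, 190) red [329 200   9   9  60] [332.7        204.13333333]
side (285, 212) wht [298 234  17   8  85] [305.6        238.42352941]
side (285, 212) red [293 219  11  17 116] [299.02586207 226.1637931 ]
[[ 5.74583467e+02  3.35470146e+02  2.00000000e+01]
 [ 5.16743124e+02 -1.86787929e+02  2.00000000e+01]
 [ 1.88577012e+01 -2.78265075e-01  2.00000000e+01]]
```

View pics/crop.png

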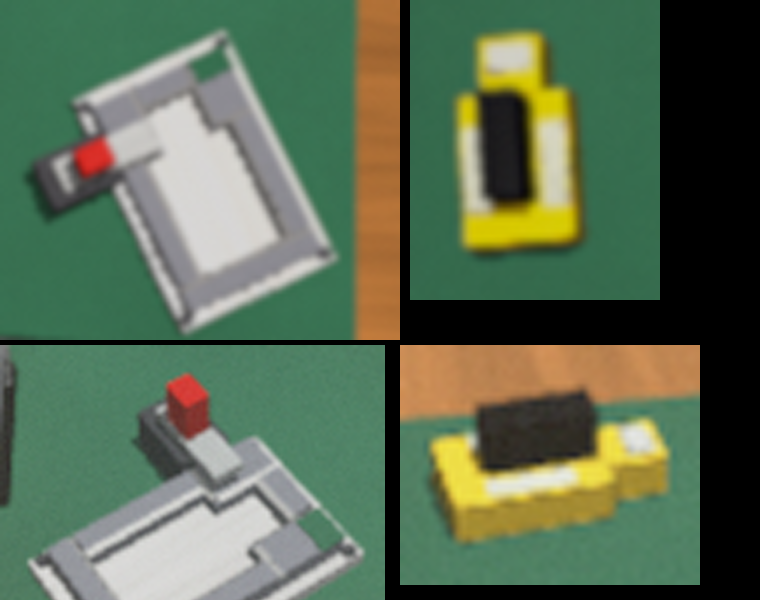

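The crops show the cradle with its narrow end at upper left of the image (plate corners near top px (365,173), (394,229), (357,248), (330,190)). The latch is on its left (+y) side. The yellow magazine has its nose up and slightly left, and its rib leans left by parallax.

Run:
```python
from h import *
for n in("top","side"):
    K,R,t_=cam(n);print(n,"cam at",(-R.T@t_).round())
t=cv2.imread("pics/top0.png")
def nongreen(im,x,y,w,h,k=8):
    c=cv2.resize(im[y:y+h,x:x+w],None,fx=k,fy=k,interpolation=cv2.INTER_CUBIC)
    H,S,V=cv2.split(cv2.cvtColor(c,cv2.COLOR_BGR2HSV))
    m=~((abs(H.astype(int)-75)<18)&(S>70)&(V>50)); return m.astype(np.uint8)
def big(m):
    m=cv2.morphologyEx(m,cv2.MORPH_OPEN,np.ones((9,9)))
    return max(cv2.findContours(m,cv2.RETR_EXTERNAL,cv2.CHAIN_APPROX_NONE)[0],key=cv2.contourArea)
topx=lambda p,x,y,k=8:(np.asarray(p,float)+.5)/k-.5+[x,y]
# cradle plate: lines by points near sides between rough corners
c=topx(big(nongreen(t,310,165,86,90))[:,0],310,165)
cor=np.array([[365.5,173],[393.7,229.2],[356.8,247.5],[329.5,190.5]])
L=[]
for i in range(4):
    a,b=cor[i],cor[(i+1)%4];d=(b-a)/np.linalg.norm(b-a);nn=np.array([-d[1],d[0]])
    s=(c-a)@d/np.linalg.norm(b-a);e=(c-a)@nn
    lo,hi=(.12,.88)
    k=(abs(e)<2)&(s>lo)&(s<hi)
    if i==2:k&=(s<.45)   # latch side
    vx,vy,px,py=cv2.fitLine(c[k].astype(np.float32),cv2.DIST_HUBER,0,.01,.01).ravel()
    L.append((np.array([px,py]),np.array([vx,vy])));print("edge",i,k.sum())
X=[]
for i in range(4):
    (p,u),(q,v)=L[i-1],L[i];a=np.linalg.solve(np.c_[u,-v],q-p)[0];X.append(p+a*u)
X=np.array(X);print(X.round(2))
for z in(0,6):
    W=ray("top",X,z);e=[np.linalg.norm((W[i]-W[(i+1)%4])[:2]).round(1) for i in range(4)]
    d1=W[0]-W[1];d2=W[3]-W[2];print(z,W.mean(0).round(1),e,np.degrees(np.arctan2([d1[1],d2[1]],[d1[0],d2[0]])).round(2))
# red grip centroid top & side, two-ray
print("red top z86",ray("top",[332.7,204.13],80).round(1),"side",ray("side",[299,226.2],67).round(1))
# magazine outline
m=topx(big(nongreen(t,165,152,50,65))[:,0],165,152)
r=cv2.minAreaRect(m.astype(np.float32));print("mag rect px",r)
print(ray("top",cv2.boxPoints(r),20).round(1))
print("rib top",ray("top",[183.65,184.12],52).round(1),"side",ray("side",[297.7,133.8],46).round(1))
print("nosewhite top",ray("top",[184.24,165.95],26).round(1),"side",ray("side",[313.95,133.1],26).round(1))
print("whites L,R",ray("top",[[177.1,189.6],[193.4,187.2]],26).round(1))
cv2.imwrite("pics/m.png",nongreen(t,165,152,50,65)*255)
```

```text
top cam at [ 394.  -27. 1178.]
side cam at [ 470. -698.  764.]
edge 0 343
edge 1 225Traceback (most recent call last):
  File "<stdin>", line 23, in <module>
cv2.error: OpenCV(4.12.0) /io/opencv/modules/imgproc/src/linefit.cpp:50: error: (-215:Assertion failed) count > 0 in function 'fitLine2D_wods'
```

```bash
cat > m.py <<'E'
from h import *
t=cv2.imread("pics/top0.png")
topx=lambda p,x,y,k=8:(np.asarray(p,float)+.5)/k-.5+[x,y]
def con(x,y,w,h,k=8):
    c=cv2.resize(t[y:y+h,x:x+w],None,fx=k,fy=k,interpolation=cv2.INTER_CUBIC)
    H,S,V=cv2.split(cv2.cvtColor(c,cv2.COLOR_BGR2HSV))
    m=(~((abs(H.astype(int)-75)<20)&(S>70))).astype(np.uint8)
    m=cv2.morphologyEx(m,cv2.MORPH_OPEN,np.ones((9,9)))
    return topx(max(cv2.findContours(m,cv2.RETR_EXTERNAL,cv2.CHAIN_APPROX_NONE)[0],key=cv2.contourArea)[:,0],x,y,k),m
c,m1=con(310,165,86,90)
m,m2=con(165,152,50,65)
def line(c,a,b,lo,hi,tol=3):
    a,b=np.array(a,float),np.array(b,float);l=np.linalg.norm(b-a);d=(b-a)/l
    s=(c-a)@d/l;e=(c-a)@[-d[1],d[0]];k=(abs(e)<tol)&(s>lo)&(s<hi)
    if k.sum()<20: print("few",k.sum());return a,d
    vx,vy,px,py=cv2.fitLine(c[k].astype(np.float32),cv2.DIST_HUBER,0,.01,.01).ravel()
    return np.array([px,py]),np.array([vx,vy])
def X(l,g):
    (p,u),(q,v)=l,g;return p+np.linalg.solve(np.c_[u,-v],q-p)[0]*u
E
python3 - <<'E'
from m import *
cor=[[365.5,173],[393.7,229.2],[356.8,247.5],[329.5,190.5]]
L=[line(c,cor[i],cor[(i+1)%4],.12,.45 if i==2 else .88) for i in range(4)]
P=np.array([X(L[i-1],L[i]) for i in range(4)]);print(P.round(2))
for z in(0,6):
    W=ray("top",P,z);e=[np.linalg.norm((W[i]-W[(i+1)%4])[:2]).round(1) for i in range(4)]
    d1=W[0]-W[1];d2=W[3]-W[2];print(z,W.mean(0).round(1),e,np.degrees(np.arctan2([d1[1],d2[1]],[d1[0],d2[0]])).round(2))
print("red",ray("top",[332.7,204.13],80).round(1),ray("side",[299,226.2],67).round(1))
r=cv2.minAreaRect(m.astype(np.float32));b=cv2.boxPoints(r);print("mag",r,ray("top",b,20).round(1).tolist())
print("rib",ray("top",[183.65,184.12],52).round(1),ray("side",[297.7,133.8],46).round(1))
print("nosewhite",ray("top",[184.24,165.95],26).round(1),ray("side",[313.95,133.1],26).round(1))
o=np.zeros((720,1100),np.uint8);o[:m1.shape[0],:m1.shape[1]]=m1*255;o[:m2.shape[0],690:690+m2.shape[1]]=m2*255
cv2.imwrite("pics/m.png",cv2.resize(o,None,fx=.5,fy=.5))
E
```

```text
[[365.72 171.29]
 [394.82 229.74]
 [354.74 248.95]
 [326.43 189.44]]
0 [ 520.  -184.7    0. ] [np.float64(197.8), np.float64(134.5), np.float64(197.8), np.float64(133.1)] [27.16 26.77]
6 [ 519.4 -183.9    6. ] [np.float64(196.8), np.float64(133.8), np.float64(196.8), np.float64(132.5)] [27.16 26.77]
red [[524.4 -95.6  80. ]] [[526.  -93.4  67. ]]
mag ((186.01683044433594, 182.72132873535156), (44.78288650512695, 25.82908058166504), 86.748046875) [[645.0, 382.1, 20.0], [652.1, 306.5, 20.0], [518.5, 290.2, 20.0], [511.8, 364.8, 20.0]]
rib [[571.9 332.3  52. ]] [[571.8 319.3  46. ]]
nosewhite [[630.4 342.7  26. ]] [[628.8 343.6  26. ]]
```

View pics/m.png

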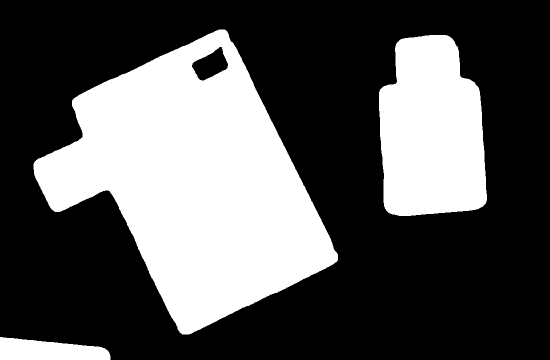

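The masks are clean. They're oversize by about 3.8 mm evenly, so the centres hold. Next I'll get the magazine pose from its silhouette edges at the right heights.

Run:
```python
from m import *
T=lambda u,v:(165+(u-345)/4,152+v/4)
segs={"L":((380,105),(385,200),26),"R":((480,105),(486,200),0),"tail":((395,215),(478,209),0),"nose":((402,40),(452,36),26)}
W={}
for k,(a,b,z) in segs.items():
    a,b=np.array(T(*a)),np.array(T(*b));p,d=line(m,a,b,.05,.95,1.5)
    q=ray("top",[p-6*d,p+6*d],z)[:,:2];W[k]=q;v=q[1]-q[0];print(k,np.degrees(np.arctan2(v[1],v[0])).round(1),q.mean(0).round(1))
for th in(6,7,8):
    u=np.array([np.cos(np.radians(th)),np.sin(np.radians(th))]);n=np.array([-u[1],u[0]])
    s=[W[k].mean(0)@u for k in("nose","tail")];y=[W[k].mean(0)@n for k in("L","R")]
    print(th,"len",s[0]-s[1],"wid",y[0]-y[1],"org",u*np.mean(s)+n*np.mean(y))
st=arm.read_state()
from scipy.spatial.transform import Rotation as Ro
print(Ro.from_quat(st["ee_rot"]).as_matrix().round(3))
```

```text
L -172.4 [562.9 368.8]
R -172.7 [563.3 301.3]
tail -83.3 [518.3 332.2]
nose -83.2 [646.5 341.9]
6 len 128.59565133697834 wid 67.13778618834289 org [582.39609305 337.05288251]
7 len 128.51093908760686 wid 67.0122464972163 org [582.35484516 337.38927268]
8 len 128.3870811612759 wid 66.86629422664447 org [582.30188255 337.72401841]
[[ 0.94  -0.34  -0.001]
 [-0.34  -0.94  -0.002]
 [ 0.     0.002 -1.   ]]
```

>>> drive_tool --pt "-1 426 113.3 100 -27.1" --pt "-1 426 113.3 100 -27.1" --pt "-1 426 113.3 100 -27.1" --pt "-1 426 113.3 100 -27.1" --pt "-1 426 113.3 100 -27.1" --pt "-1 426 113.3 100 -27.1" --pt "-1 426 113.3 100 -27.1" --pt "-1 426 113.3 100 -27.1" --pt "-1 426 113.3 100 -27.1" --pt "-1 426 113.3 100 -27.1" --pt "-1 426 113.3 100 -27.1" --pt "-1 426 113.3 100 -27.1"

```text
clock: 1.3
position: [573.9, 336.9, 149.9]
ee_rot: [0.998, 0.063, -0.0, 0.0]
contact_force: [0.3, 0.4, 0.2]
gripper_width: 85.6
grasp_force: 0.0
```

>>> drive_tool --pt "-1 0 0 40 0" --pt "-1 0 0 70 0" --pt "-1 0 0 90 0" --pt "-1 0 0 99 0" --pt "-1 0 0 99 0" --pt "0 0 0 99 0" --pt "0.3 0 0 99 0" --pt "0.6 0 0 99 0" --pt "1 0 0 99 0" --pt "1 0 0 99 0" --pt "1 0 0 99 0" --pt "1 0 0 99 0"

```text
clock: 2.5
position: [575.0, 336.6, 52.0]
ee_rot: [0.998, 0.063, 0.001, -0.0]
contact_force: [-0.3, -1.0, 6.2]
gripper_width: 23.1
grasp_force: 61.3
```

>>> drive_tool --pt "1 0 0 -5 0" --pt "1 0 0 -20 0" --pt "1 0 0 -45 0" --pt "1 0 0 -80 0" --pt "1 0 0 -120 0" --pt "1 0 0 -138 0" --pt "1 0 0 -138 0" --pt "1 0 0 -138 0"

```text
clock: 3.3
position: [573.5, 336.0, 187.9]
ee_rot: [0.998, 0.063, -0.001, 0.0]
contact_force: [-0.6, 0.8, -5.2]
gripper_width: 22.8
grasp_force: 60.0
```

>>> drive_tool --pt "1 -6 25 0 -1" --pt "1 -15 60 0 -3" --pt "1 -25 103 0 -5" --pt "1 -37 150 0 -7" --pt "1 -50 200 0 -9" --pt "1 -62 250 0 -11" --pt "1 -75 300 0 -13" --pt "1 -87 350 0 -15" --pt "1 -99 400 0 -17" --pt "1 -111 447 0 -19" --pt "1 -121 487 0 -19.8" --pt "1 -127 512 0 -19.8"

```text
clock: 4.5
position: [510.4, -190.2, 186.5]
ee_rot: [0.973, 0.232, -0.003, -0.001]
contact_force: [0.8, 0.6, -4.5]
gripper_width: 22.9
grasp_force: 60.3
```

>>> drive_tool --pt "1 0 0 0 0" --pt "1 0 0 20 0" --pt "1 0 0 40 0" --pt "1 0 0 50 0" --pt "1 0 0 50 0" --pt "1 0 0 50 0" --pt "1 0 0 50 0"

```text
clock: 5.2
position: [513.8, -187.3, 139.9]
ee_rot: [0.972, 0.234, 0.001, 0.0]
contact_force: [-0.0, -0.2, -4.2]
gripper_width: 22.6
grasp_force: 60.2
```

Run:
```python
from h import *
t=arm.get_image("top");s=arm.get_image("side")
cv2.imwrite("pics/t1.png",t);cv2.imwrite("pics/s1.png",s)
c=lambda im,x,y,w,h,k:cv2.resize(im[y:y+h,x:x+w],None,fx=k,fy=k,interpolation=cv2.INTER_CUBIC)
o=np.hstack([c(t,305,155,100,105,4),c(s,245,185,100,105,4)]);cv2.imwrite("pics/c1.png",o)
print(arm.read_state())
```

```text
{'clock': 5.3, 'joints': array([-5.31314366e-02,  3.59282649e-01, -3.36922212e-01,  1.21556084e-04,
       -8.72692543e-01,  2.09594582e+00]), 'joint_vel': array([-0.00216619, -0.0026101 , -0.00370266, -0.00328712,  0.00025955,
        0.00127959]), 'joint_efforts': array([ 2.64448801e-02, -3.66891360e+01,  1.69338226e+01,  3.98623019e+00,
        4.51583983e-03, -3.30192224e-04]), 'position': array([ 513.57649377, -187.36459776,  139.94142545]), 'ee_rot': array([9.72269337e-01, 2.33861997e-01, 8.96761933e-04, 3.15380885e-04]), 'contact_force': array([-0.04510292,  0.78841122, -4.26227797]), 'wrist_torque': array([ 0.00939783,  0.03961761, -0.01341993]), 'grasp_force': 60.17011284828186, 'gripper_width': 22.951037841577158}
```

View pics/c1.png

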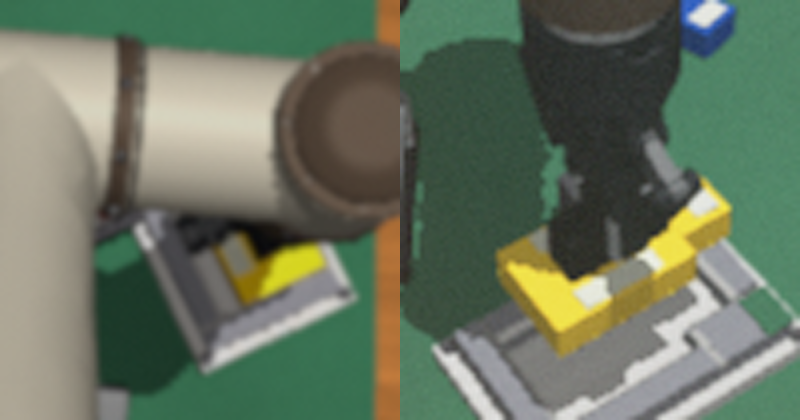

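The side view shows the magazine level above the pocket and aligned with it, with its tail bottom corner near side px (285.5,273.8). The top view is blocked by the arm. I'll measure the magazine and the cradle in the side view and compare them.

Run:
```python
from m import line,X
from h import *
k=8
def up(im,x,y,w,h):return cv2.cvtColor(cv2.resize(im[y:y+h,x:x+w],None,fx=k,fy=k,interpolation=cv2.INTER_CUBIC),cv2.COLOR_BGR2HSV)
def bigc(m,x,y):
    m=cv2.morphologyEx(m.astype(np.uint8),cv2.MORPH_OPEN,np.ones((9,9)))
    c=max(cv2.findContours(m,cv2.RETR_EXTERNAL,cv2.CHAIN_APPROX_NONE)[0],key=cv2.contourArea)[:,0]
    return (c+.5)/k-.5+[x,y]
s0=cv2.imread("pics/side0.png");s1=cv2.imread("pics/s1.png")
H,S,V=cv2.split(up(s0,240,205,120,110));c=bigc(~((abs(H.astype(int)-75)<20)&(S>70)),240,205)
# plate corners in side0: left, bottom, right
lf,bt,rt=[254.5,271],[283,306],[347,268]
r=c[np.argmin(c[:,0])],c[np.argmax(c[:,1])],c[np.argmax(c[:,0])];print("ext",r)
l1=line(c,r[0],r[1],.12,.88,3);l2=line(c,r[1],r[2],.12,.88,3);Q=X(l1,l2)
th=np.radians(27);R=np.array([[np.cos(th),-np.sin(th)],[np.sin(th),np.cos(th)]])
o=np.array([519.7,-184.3])
def loc(q,z):return (R.T@(ray("side",[q],z)[0,:2]-o)).round(1)
for z in(0,):print("plate corner local (expect -95,-63)",loc(Q,z), "pts on lines",loc(l1[0],z),loc(l2[0],z))
H,S,V=cv2.split(up(s1,262,225,75,55));c=bigc((abs(H.astype(int)-27)<9)&(S>110)&(V>60),262,225)
T=lambda u,v:np.array([245+(u-400)/4,185+v/4])
a,b,d,e=T(500,270),T(562,355),T(695,280),T(730,240)
l1=line(c,a,b,.2,.9,2.5);l2=line(c,b,d,.1,.9,2.5)
for z in(86,88,90):print(z,"mag tail corner (exp -62,-32)",loc(X(l1,l2),z),"tail line",loc(l1[0],z),"side line",loc(l2[0],z))
h=cv2.minAreaRect(c.astype(np.float32));print(c[np.argmax(c[:,0])])
w=up(s1,310,225,25,20);_,S,V=cv2.split(w);n,l,st,cc=cv2.connectedComponentsWithStats(((S<70)&(V>140)).astype(np.uint8))
for i in range(1,n):
    if st[i,4]>300:
        q=(cc[i]+.5)/k-.5+[310,225];print("patch",q,loc(q,114))
```

```text
ext (array([252.1875, 270.9375]), array([280.6875, 313.5625]), array([348.8125, 269.6875]))
plate corner local (expect -95,-63) [-97.2 -62.1] pts on lines [-97.1   3.2] [ -4.5 -61.9]
86 mag tail corner (exp -62,-32) [-60.9 -29.3] tail line [-61.4  -1.2] side line [-16.  -29.1]
88 mag tail corner (exp -62,-32) [-61.6 -30.5] tail line [-62.   -2.4] side line [-16.8 -30.3]
90 mag tail corner (exp -62,-32) [-62.2 -31.7] tail line [-62.7  -3.7] side line [-17.6 -31.5]
[327.1875 237.4375]
patch [311.25638089 226.74754581] [46.8 25.9]
patch [320.05900838 235.32430802] [48.2 -6. ]
```

>>> drive_tool --pt "1 -0.7 0 20 0" --pt "1 -0.7 0 40 0" --pt "1 -0.7 0 52 0" --pt "1 -0.7 0 56 0" --pt "1 -0.7 0 59 0" --pt "1 -0.7 0 61 0" --pt "1 -0.7 0 63 0" --pt "1 -0.7 0 65 0" --pt "1 -0.7 0 65 0"

```text
clock: 6.2
position: [512.3, -187.8, 74.1]
ee_rot: [0.972, 0.234, 0.0, 0.0]
contact_force: [-1.1, -0.1, -4.0]
gripper_width: 23.2
grasp_force: 60.4
```

>>> drive_tool --pt "1 0 0 2 0" --pt "1 0 0 4 0" --pt "1 0 0 6 0" --pt "1 0 0 7 0" --pt "1 0 0 8 0" --pt "1 0 0 9 0" --pt "1 0 0 9 0" --pt "1 0 0 9 0"

```text
clock: 7.0
position: [512.4, -187.8, 65.0]
ee_rot: [0.972, 0.234, -0.0, -0.0]
contact_force: [0.6, 1.5, -5.2]
gripper_width: 23.1
grasp_force: 60.4
```

>>> drive_tool --pt "1 0 0 0.5 0" --pt "1 0 0 1 0" --pt "1 0 0 1.5 0" --pt "1 0 0 2 0" --pt "1 0 0 2 0"

```text
clock: 7.5
position: [512.4, -187.8, 64.0]
ee_rot: [0.972, 0.234, 0.0, 0.0]
contact_force: [-3.4, 1.5, 6.2]
gripper_width: 22.7
grasp_force: 61.6
```

>>> drive_tool --pt "0.6 0 0 2 0" --pt "0.2 0 0 2 0" --pt "-0.3 0 0 2 0" --pt "-0.3 0 0 2 0" --pt "-0.3 0 0 2 0" --pt "-0.3 0 0 -20 0" --pt "-0.3 0 0 -60 0" --pt "-0.3 0 0 -100 0" --pt "-0.3 0 0 -140 0" --pt "-0.3 0 0 -150 0"

```text
clock: 8.5
position: [514.8, -188.4, 218.1]
ee_rot: [0.972, 0.234, 0.004, 0.002]
contact_force: [0.1, -0.0, 1.3]
gripper_width: 55.1
grasp_force: 0.0
```

>>> drive_tool --pt "-0.3 -50 0 0 0" --pt "-0.3 -100 0 0 0" --pt "-0.3 -120 0 0 0" --pt "-0.3 -120 0 0 0"

```text
clock: 8.9
position: [403.1, -243.0, 212.7]
ee_rot: [0.973, 0.232, -0.0, -0.0]
contact_force: [-0.2, 0.1, 0.1]
gripper_width: 55.4
grasp_force: 0.0
```

Run:
```python
from h import *
t=arm.get_image("top");s=arm.get_image("side")
cv2.imwrite("pics/t2.png",t);cv2.imwrite("pics/s2.png",s)
c=lambda im,x,y,w,h,k:cv2.resize(im[y:y+h,x:x+w],None,fx=k,fy=k,interpolation=cv2.INTER_CUBIC)
o=np.hstack([c(t,305,155,100,105,4),c(s,250,210,100,105,4)]);cv2.imwrite("pics/c2.png",o)
s=arm.read_state();print(s["position"],s["gripper_width"],s["contact_force"])
```

```text
[ 405.92676013 -242.58883543  213.0028234 ] 55.3607945278354 [ 1.51021898 -0.05257051 -0.04650905]
```

View pics/c2.png

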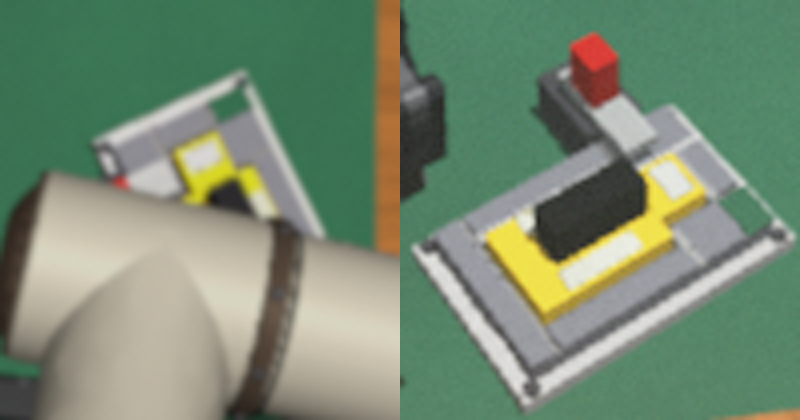

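The magazine sits flush and square with its nose in the narrow end, and the latch is still open. Next I'll grasp the red grip across y and slide it.

>>> drive_tool --pt "-0.3 45 -20 0 0" --pt "-0.3 90 -40 0 0" --pt "-0.3 135 -60 0 0" --pt "-0.3 173.5 -79.2 0 0" --pt "-0.3 173.5 -79.2 0 0" --pt "-0.3 173.5 -79.2 40 0" --pt "-0.3 173.5 -79.2 80 0" --pt "-0.3 173.5 -79.2 110 0" --pt "-0.3 173.5 -79.2 130 0" --pt "-0.3 173.5 -79.2 140 0" --pt "-0.3 173.5 -79.2 140 0" --pt "-0.3 173.5 -79.2 140 0"

```text
clock: 10.2
position: [525.0, -92.7, 73.6]
ee_rot: [0.972, 0.234, 0.001, 0.0]
contact_force: [0.6, 0.4, 0.9]
gripper_width: 55.6
grasp_force: 0.0
```

>>> drive_tool --pt "0.2 0 0 0 0" --pt "0.5 0 0 0 0" --pt "0.5 0 0 0 0" --pt "0.7 0 0 0 0" --pt "1 0 0 0 0" --pt "1 0 0 0 0" --pt "1 0 0 0 0"

```text
clock: 10.9
position: [525.0, -93.0, 74.4]
ee_rot: [0.972, 0.234, 0.001, 0.0]
contact_force: [-0.2, -0.4, 5.9]
gripper_width: 25.2
grasp_force: 59.3
```

>>> drive_tool --pt "1 0 3 0 0" --pt "1 0 8 0 0" --pt "1 0 14 0 0" --pt "1 0 20 0 0" --pt "1 0 26 0 0" --pt "1 0 32 0 0" --pt "1 0 37 0 0" --pt "1 0 40 0 0" --pt "1 0 42 0 0" --pt "1 0 42 0 0" --pt "1 0 42 0 0"

```text
clock: 12.0
position: [542.8, -127.9, 74.5]
ee_rot: [0.972, 0.234, 0.0, -0.001]
contact_force: [-5.3, 12.8, 9.7]
gripper_width: 25.3
grasp_force: 60.1
```

>>> drive_tool --pt "1 0 1 0 0" --pt "1 0 2 0 0" --pt "1 0 3 0 0" --pt "1 0 3 0 0" --pt "1 0 3 0 0"

```text
clock: 12.5
position: [542.9, -128.3, 74.5]
ee_rot: [0.972, 0.234, -0.0, -0.003]
contact_force: [-8.7, 24.1, 15.7]
gripper_width: 25.1
grasp_force: 60.8
```

>>> drive_tool --pt "1 0 -3 0 0" --pt "0.6 0 -3 0 0" --pt "0.2 0 -3 0 0" --pt "-0.2 0 -3 0 0" --pt "-0.2 0 -3 0 0" --pt "-0.2 0 -3 -20 0" --pt "-0.2 0 -3 -60 0" --pt "-0.2 0 -3 -100 0" --pt "-0.2 0 -3 -140 0" --pt "-0.2 0 -3 -140 0"

```text
clock: 13.5
position: [546.4, -131.2, 219.4]
ee_rot: [0.972, 0.234, 0.006, 0.002]
contact_force: [1.0, 0.7, -0.2]
gripper_width: 51.3
grasp_force: 0.0
```

>>> drive_tool --pt "-0.2 0 -50 0 0" --pt "-0.2 0 -100 0 0" --pt "-0.2 0 -150 0 0" --pt "-0.2 0 -200 0 0" --pt "-0.2 0 -250 0 0" --pt "-0.2 0 -250 0 0" --pt "-0.2 0 -250 0 0"

```text
clock: 14.2
position: [429.0, 93.1, 212.8]
ee_rot: [0.972, 0.235, -0.0, 0.0]
contact_force: [0.2, -0.1, 0.2]
gripper_width: 51.1
grasp_force: 0.0
```

Run:
```python
from h import *
t=arm.get_image("top");s=arm.get_image("side")
c=lambda im,x,y,w,h,k:cv2.resize(im[y:y+h,x:x+w],None,fx=k,fy=k,interpolation=cv2.INTER_CUBIC)
cv2.imwrite("pics/c3.png",np.hstack([c(t,305,155,100,105,4),c(s,250,210,100,105,4)]))
th=np.radians(27);R=np.array([[np.cos(th),-np.sin(th)],[np.sin(th),np.cos(th)]])
for tag,n,im,z in(("before","top",cv2.imread("pics/top0.png"),80),("now","top",t,80),("before","side",cv2.imread("pics/side0.png"),67),("now","side",s,67)):
    H,S,V=cv2.split(cv2.cvtColor(im,cv2.COLOR_BGR2HSV));m=((H<8)|(H>172))&(S>150)&(V>90)
    m[:150]=0;m[260:]=0;m[:,:280]=0;m[:,390:]=0
    q=np.argwhere(m)[:,::-1].mean(0);print(tag,n,q.round(1),m.sum(),(R.T@(ray(n,[q],z)[0,:2]-[519.5,-184.2])).round(1))
```

```text
before top [332.7 204.1] 60 [44.6 76.8]
now top [344.3 198.9] 57 [44.  40.7]
before side [299.  226.2] 116 [47.2 78. ]
now side [307.3 236.1] 139 [45.6 40.6]
```

View pics/c3.png

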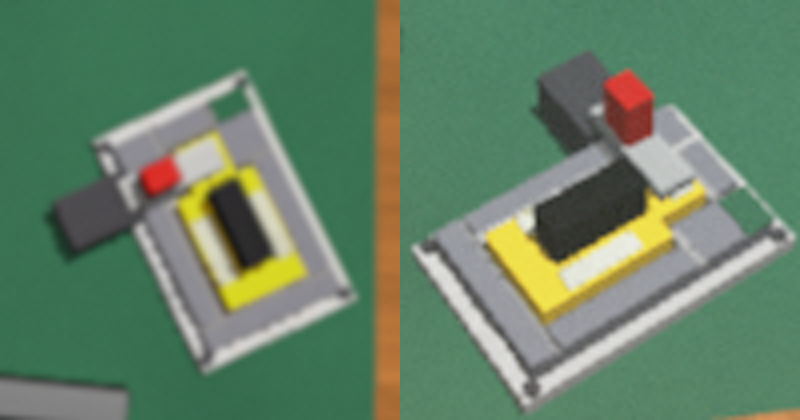

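The magazine is still seated and the tongue lies over the nose. The image reading of latch travel (36–39 mm) is too near the 37 mm limit, so I'll push from behind with closed fingers to check it's at the stop.

>>> drive_tool --pt "1 0 50 0 0" --pt "1 0 100 0 0" --pt "1 0 150 0 0" --pt "1 0 188 0 0" --pt "1 0 188 20 0" --pt "1 0 188 60 0" --pt "1 0 188 100 0" --pt "1 0 188 130 0" --pt "1 0 188 140 0" --pt "1 0 188 140 0" --pt "1 0 188 140 0"

```text
clock: 15.4
position: [516.0, -75.9, 74.0]
ee_rot: [0.972, 0.233, 0.001, 0.0]
contact_force: [-0.3, 1.0, 0.2]
gripper_width: 0.3
grasp_force: 0.0
```

>>> drive_tool --pt "1 0 10 0 0" --pt "1 0 18 0 0" --pt "1 0 22 0 0" --pt "1 0 25 0 0" --pt "1 0 28 0 0" --pt "1 0 28 0 0"

```text
clock: 16.0
position: [527.8, -100.3, 73.1]
ee_rot: [0.972, 0.234, 0.0, 0.0]
contact_force: [0.4, -0.3, 0.7]
gripper_width: 0.3
grasp_force: 0.0
```

>>> drive_tool --pt "1 0 2 0 0" --pt "1 0 4 0 0" --pt "1 0 5 0 0" --pt "1 0 6 0 0" --pt "1 0 7 0 0" --pt "1 0 7 0 0"

```text
clock: 16.6
position: [529.8, -104.4, 73.0]
ee_rot: [0.972, 0.234, -0.001, -0.001]
contact_force: [-3.8, 10.2, 4.5]
gripper_width: -0.3
grasp_force: 5.6
```

>>> drive_tool --pt "1 0 1.5 0 0" --pt "1 0 3 0 0" --pt "1 0 4 0 0" --pt "1 0 4 0 0"

```text
clock: 17.0
position: [529.9, -104.9, 73.0]
ee_rot: [0.972, 0.234, -0.002, -0.003]
contact_force: [-9.7, 26.0, 10.3]
gripper_width: 0.0
grasp_force: 14.2
```

>>> drive_tool --pt "1 0 -15 0 0" --pt "1 0 -25 0 0" --pt "1 0 -25 -40 0" --pt "1 0 -25 -90 0" --pt "1 0 -40 -140 0" --pt "1 0 -80 -140 0" --pt "1 0 -80 -140 0" --pt "1 0 -80 -140 0" --pt "1 0 -80 -140 0"

```text
clock: 17.9
position: [496.2, -39.1, 212.4]
ee_rot: [0.972, 0.234, -0.001, 0.0]
contact_force: [0.2, -0.4, -0.1]
gripper_width: -0.0
grasp_force: 0.0
```

Run:
```python
from h import *
s=arm.get_image("side")
H,S,V=cv2.split(cv2.cvtColor(s,cv2.COLOR_BGR2HSV));m=((H<8)|(H>172))&(S>150)&(V>90)
m[:150]=0;m[260:]=0;m[:,:280]=0;m[:,390:]=0
print(np.argwhere(m)[:,::-1].mean(0),m.sum(),arm.read_state()["contact_force"])
print(arm.job_done())
```

```text
[307.18181818 236.15384615] 143 [ 0.21944724 -0.5093014   1.07083359]
the job is handed in; nothing more can be done
None
```

The yellow magazine is seated flat in the pocket and the red latch is closed over its nose; I handed the job in at about 18 s. The latch hit a firm stop under 28 N (it needs about 2 N), though my camera and arm readings of its travel ranged from 36 to 39.5 mm against the 37 mm needed, and the hand-in gave no verdict.

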